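Open the tight jar on the jar-opening board

ROBOT

A 6-joint arm with a two-finger parallel gripper is mounted at the origin on a cart in front of the work surface, level with it; the furniture and walls round the work are solid. World frame = base frame: x ahead of the robot, y to its left, z up, the work surface at z = 0. Lengths are in m, angles in rad, forces in N, time in s.
With the tool pointing down it reaches from about 0.375 to 0.975 m from the base axis. Payload 3.8 kg.
Tool frame: the origin (TCP) lies at the very end of the fingers, on their centre line; the grasp point (between the pads) lies 19 mm behind it; z points along the fingers, y is the direction in which the jaws open and shut (so a half turn about z gives the same grasp; the last joint's range is limited). The gripper opens to 85 mm and grips with 20 to 120 N. Pads are 22 mm wide; open, the fingers measure 114 mm over their backs; the gripper's body (76 mm by 85 mm) begins 54 mm behind the grasp point. The pads swing forward as they close: fully open they stand 13 mm farther back than shut.
Start: joints at [-1.186, 0.264, 1.604, -0, 1.274, -0.037], TCP at [0.276, -0.616, 0.231] pointing down, gripper open.
Joint ranges: [-2.63, 2.63], [-0.94, 2.18], [0.31, 2.57], [-1.31, 4.45], [0, 2.66], [-2.55, 2.55]. Speed limits (rad/s): [2.57, 2.57, 3.14, 3.14, 3.14, 3.14].

INTERFACE

Orientations are given as a rotation vector (axis times angle).
In Python, from workcell import bot gives the robot as it stands.
- The arm moves only by the tool jog_arm, never from a script. Its argument "plan" is a list of rows, each an object of numbers: "claw": the closure, from 0 (fully open) to 1 (shut); "x", "y", "z": the shift along the tool's x, y, z in m; "turn": the turn about the tool's z in degrees. In form: [{"claw": .., "x": .., "y": .., "z": .., "turn": ..}, ...]. A call has 1 to 10 rows; each row shifts and turns the commanded pose from where the row before left it, along the tool's axes as they then stand; what a row does not reach is not made up. A row lasts 1/8 s, in which the tool goes at most 62.5 mm and 10.7 degrees, less where a joint would pass 70% of its speed; a pose out of reach is approached as far as the arm can. A call is refused whole if a number of a shift passes 0.0625 or a number of a turn 10.7, either way. A call with a gripper value outside its range is refused whole. The fingers move at their own pace and stop on an object; "newtons" is the grip in N (left out, the last holds). Time passes only in rows, so rows that do not move let the fingers close. It gives the time, the measured TCP pose, the force and the opening at its end, in the units of the state.
- bot.read_state(): the state, without advancing time (a new reading comes with each control period).
- bot.read_camera(name): name is "scene" or "top"; returns the picture (420x560x3 uint8, red, green, blue); there is no depth.
- bot.camera_params(name): a dict with "fx", "fy", "cx", "cy" (pixels), "world_to_cam" (4x4, takes a point from world to camera coordinates). Camera axes: x right, y up, looking along -z (the intrinsics and any distortion apply to the point x, -y, -z); pixel columns grow to the right and rows downward; lengths in m; the calibration is good to about 2 mm. A picture is of the moment at which its call begins. camera_params takes no time and is no camera call.
- bot.finish_job(): hands the job in, once; it reports no verdict.
The state is a dict: "time": time; "q": joint angles; "joint_vel": joint speeds; "joint_torque": joint torques, N m; "tool_pos": TCP position; "tcp_rot": TCP orientation; "wrist_force": force on the tool from outside, world axes, zero at the start; "torque": the same for the moment, N m; "width": opening from 0.0 (shut) to 1.0 (fully open).
Only numpy, scipy, OpenCV 4.12 (cv2) and the standard library are available. Lean on these libraries where they do the work, as an engineer would, in place of code of your own. Each camera call takes 0.05 s, during which the arm holds its last target. There are 200 camera calls.

TASK

The cap of the square glass jar is too tight to open unless the jar is braced: with the palm brush sweep the three walnut half-shells off the jar-opening board onto the worktop (only the brush may touch them), stand the brush on the worktop again clear of the board, and set the jar down flat between the board's two cheeks, at about their middle. Then grip the cap and turn it anticlockwise just until its lugs come out of the thread, lift it straight up, and finish still holding it level just above the jar's open mouth, about one or two fingers' breadth, clear of the jar, which stays standing between the cheeks. Leave the spoon, pepper mill and tin where they are.

Things in the scene. Friction and masses are not known exactly. Their poses are not given: they have to be found in the camera images.
- board: jar-opening board, fixed, 94 (its x) x 150 (its y) mm, top face 12 mm above the worktop; origin: centre of its underside. Two rubber-faced cheeks, 84 mm long, run along its x; faces 64 mm apart (y = -32, +32 mm), upright to 32 mm above the worktop, then flared outward to the top at 43 mm. Channel open at both ends and above. Low bolted feet outside, under 22 mm high. Nothing on it moves
- seat (a point): centre of the channel's floor, on the board's top face 12 mm above the worktop; axes as the board's (x along the channel)
- jar: square glass jar of brown spread; body 60 x 60 mm, corners rounded, straight up to 60 mm, shoulder to 70 mm, round neck above; origin: centre of its underside, z up; 0.3 to 0.55 kg. Fits between the cheeks in any of four quarter turns and can twist there some 5 degrees; standing loose it just spins with its cap. Three right-hand threads round the neck; a sprung rubber seal on the rim
- cap: bare-metal twist cap on the jar, 58 mm across, 18 mm high, three inner lugs; origin: centre of its lower rim, 72 to 75 mm above the jar's underside when closed. Yaw in the jar's frame: 0.16 to 0.5 rad at first; turned anticlockwise it is free to lift from 1.32 rad to a stop at 1.83. Rises 2.5 mm per rad, but need not be raised while turned. Tight by the seal: up to 1.5 N m, grip with 60 N or more
- cap_pip (a point): small pressed pip on the cap's top, 25 mm from its axis along the cap's own x, 18 mm above its lower rim; turning with the cap. In the jar's frame it starts near +x and must come round to about +y
- brush: palm brush: round wooden knob 36 mm across, from 47 to 68 mm above the bristle ends (top 71 mm), over a narrower neck and a round head 58 mm across, with a stiff round bristle pad 55 mm across and 22 mm high; origin at the centre of the bristle ends, z up; 0.11 kg. It starts standing on the worktop
- shell0: walnut half-shell lying dome up on the board between the cheeks, 30 x 26 mm and 14 mm high, 12 g, smooth and easily slid, origin at the centre of its flat rim
- shell1: walnut half-shell like shell0
- shell2: walnut half-shell like shell0
- pepper_mill: dark wooden pepper mill, 58 mm across, 150 mm high, origin at the centre of its underside; a bystander
- bean_tin: short round food tin, 75 mm across, 58 mm high, origin at the centre of its underside; a bystander
- spoon: metal spoon, 188 x 38 x 15 mm, along its x, lying on the worktop in front of the board; a bystander
Not all that is in view belongs to the job. Leave any blue, green or red look-alike of the brush alone.

How it is judged:
By the outcome, as a careful person would: the job done as asked, in the order asked, and still so for the second after the job is handed in, while the arm keeps its last pose, push and grip.
It also fails if it takes over 66 s, if anything falls off the work surface, if the arm or the gripper's body presses on something with over 40 N, if the wrist force passes 120 N, or if a joint passes its speed limit or range.

## Working session

There is one attempt and no reset: what is moved stays moved. The work goes in short steps, Python scripts to look and compute and a tool call to move; the robot and the scene stay as the last step left them, time stands still between calls to the robot, and variables do not carry over. Pictures are saved under pics/ and viewed, about 8 in all and at most 12, crops included, and the job is handed in when it is done.

Besides the shell and the picture viewer there is one more tool, called after ">>>" as name([rows], argument=value, ...), one row to a line, values as JSON. jog_arm: Moves the arm, as the interface text tells. Its arguments: {"type":"object","properties":{"plan":{"type":"array","items":{"type":"object","properties":{"claw":{"type":"number"},"x":{"type":"number"},"y":{"type":"number"},"z":{"type":"number"},"turn":{"type":"number"}}}},"newtons":{"type":"number"}},"required":["plan"]}

```bash
mkdir -p pics; cat > h.py <<'E'
import numpy as np, cv2
from workcell import bot
def P(n):
    p=bot.camera_params(n); return p
def ray(n,u,v):
    p=P(n); M=np.array(p["world_to_cam"]); 
    K=np.array([[p["fx"],0,p["cx"]],[0,p["fy"],p["cy"]],[0,0,1.]])
    d=np.array(p.get("dist",p.get("distortion",np.zeros(5))),float)
    a=cv2.undistortPoints(np.array([[[u,v]]],float),K,d)[0,0]
    R=M[:3,:3]; o=-R.T@M[:3,3]
    return o,R.T@np.array([a[0],-a[1],-1])
def at(n,u,v,z):
    o,d=ray(n,u,v); return (o+d*(z-o[2])/d[2])
def proj(n,X):
    p=P(n); M=np.array(p["world_to_cam"]); c=M[:3,:3]@np.array(X)+M[:3,3]
    return p["cx"]+p["fx"]*c[0]/-c[2], p["cy"]+p["fy"]*-c[1]/-c[2]
def snap(n,f,crop=None,s=1):
    im=bot.read_camera(n)
    if crop: x0,y0,x1,y1=crop; im=im[y0:y1,x0:x1]
    if s!=1: im=cv2.resize(im,None,fx=s,fy=s,interpolation=cv2.INTER_CUBIC)
    cv2.imwrite("pics/"+f,im[:,:,::-1])
E
python3 - <<'E'
from h import *
for n in("scene","top"):
    print({k:(np.round(v,3).tolist() if not isinstance(v,str) else v) for k,v in P(n).items()})
    print(at(n,280,210,0)); snap(n,n+"0.png",None,1.4)
print(bot.read_state())
E
```

```text
{'fx': 439.382, 'fy': 439.382, 'cx': 269.353, 'cy': 217.204, 'world_to_cam': [[-0.024, -1.0, 0.003, 0.033], [0.601, -0.013, 0.799, -0.365], [-0.799, 0.021, 0.601, -0.919], [0.0, 0.0, 0.0, 1.0]]}
[ 0.64676582 -0.01759167  0.        ]
{'fx': 427.27, 'fy': 427.27, 'cx': 289.825, 'cy': 204.01, 'world_to_cam': [[0.016, -1.0, 0.001, 0.027], [0.994, 0.016, 0.112, -0.526], [-0.112, -0.0, 0.994, -1.235], [0.0, 0.0, 0.0, 1.0]]}
[0.51044319 0.06459606 0.        ]
{'time': 0.1, 'q': array([-1.18587002e+00,  2.64683063e-01,  1.60527774e+00,  2.83427859e-05,
        1.27370267e+00, -3.69127296e-02]), 'joint_vel': array([ 6.28981201e-05, -9.13330487e-04, -9.62744193e-04, -8.19205243e-04,
        5.08047701e-04,  1.87553734e-03]), 'joint_torque': array([ 2.39717328e-04, -5.16706395e+01, -3.68589556e+01, -1.70684511e-04,
        6.37462552e-03,  1.40283868e-05]), 'tool_pos': array([ 0.27611474, -0.61519725,  0.23006123]), 'tcp_rot': array([-3.06997501e+00, -6.57280329e-01,  5.20910860e-04]), 'wrist_force': array([-0.24342068,  0.42514761, -0.0761291 ]), 'torque': array([ 0.01971545,  0.03331512, -0.0227911 ]), 'width': 1.0028494573056899}
```

View pics/scene0.png

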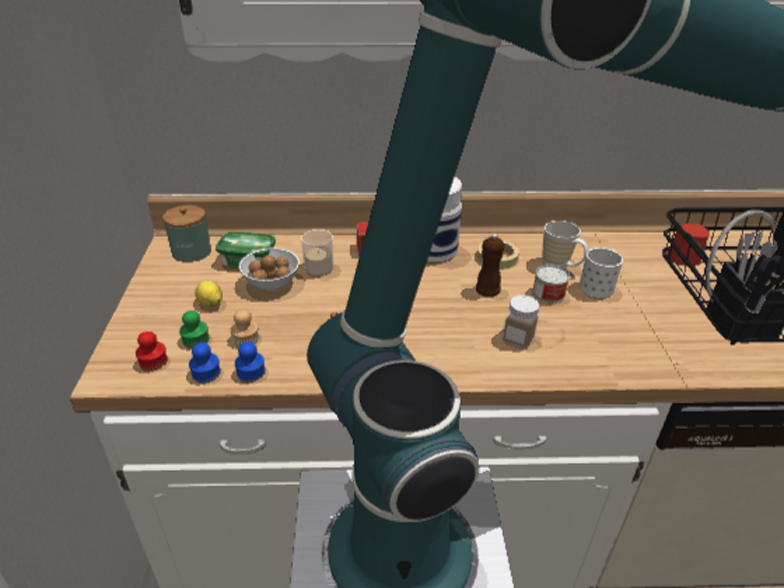

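View pics/top0.png

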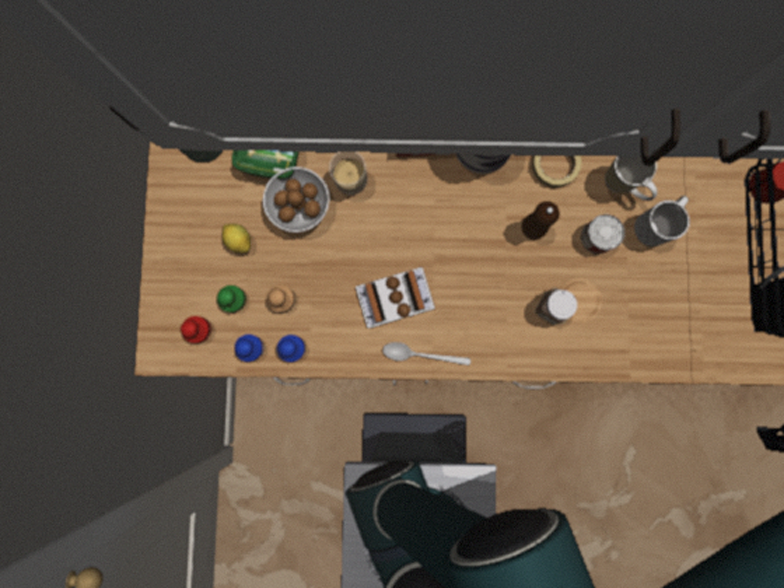

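The top view shows the board at about (282,212) px in original pixels, with the shells in its channel. The wooden brush is at (200,214), the jar at (400,218), and the spoon in front of the board. I'll enlarge these next.

```bash
python3 - <<'E'
from h import *
im=np.mean([bot.read_camera("top").astype(float) for _ in range(2)],0).astype(np.uint8)
sc=bot.read_camera("scene")
def c(im,x0,y0,w,h,s): return cv2.resize(im[y0:y0+h,x0:x0+w],None,fx=s,fy=s,interpolation=cv2.INTER_CUBIC)
a=np.hstack([c(im,250,187,66,50,6),c(im,380,195,66,50,6)])
b=np.hstack([c(im,180,195,66,45,6),c(sc,350,205,66,45,6)])
cv2.imwrite("pics/m1.png",np.vstack([a,b])[:,:,::-1])
E
```

```text
(no output)
```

View pics/m1.png

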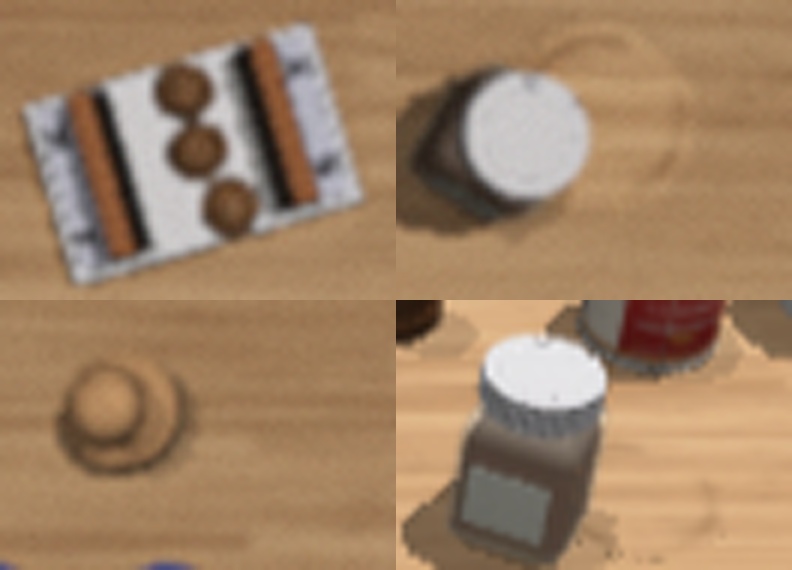

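```bash
python3 - <<'E'
from h import *
f=lambda x,y,ox,oy,X0=0,Y0=0:(ox+(x-X0+.5)/6-.5,oy+(y-Y0+.5)/6-.5)
t=lambda p,z:at("top",*p,z)
C=[t(f(x,y,250,187),.012) for x,y in[(24,105),(308,23),(365,200),(78,285)]]
C=np.array(C); print("board",C[:,:2].round(4).tolist(),C.mean(0))
print([np.linalg.norm(C[i]-C[(i+1)%4]).round(4) for i in range(4)])
xa=(C[0]+C[1]-C[2]-C[3]);ya=(C[0]+C[3]-C[1]-C[2]);print("yaw x",np.arctan2(xa[1],xa[0]),"yaw y",np.arctan2(-ya[0],ya[1]))
for x,y in[(185,88),(196,150),(230,207)]: print("shell",t(f(x,y,250,187),.02))
c=t(f(527,134,380,195,396),.0915);p=t(f(531,83,380,195,396),.0915);print("cap",c,"pip",p-c,np.arctan2(*(p-c)[1::-1]))
e=t(f(590,134,380,195,396),.0915);print("capR",np.linalg.norm(e-c))
s=lambda x,y,z:at("scene",*f(x,y,350,205,396,300),z)
c2=s(544,374,.0915);print("scene cap",c2, "pip",s(543,343,.0915)-c2)
k=t(f(105,405,180,195,0,300),.062);print("knob",k,"edge",np.linalg.norm(t(f(142,405,180,195,0,300),.06)-k))
k=t(f(122,413,180,195,0,300),.025);print("head",k)
for y in np.arange(0,1.57,.2):
  yaw=y
# jar corners in scene: bottom corners
print("jar base: left-bottom",s(452,535,0.002),"front",s(545,562,0.002),"right",s(580,525,.002))
print("top-left",s(470,425,.06),"front top",s(562,445,.06))
E
```

```text
board [[0.5258, 0.1439], [0.5695, 0.0024], [0.4809, -0.0271], [0.4364, 0.1148]] [0.50318336 0.05850912 0.012     ]
[np.float64(0.1481), np.float64(0.0934), np.float64(0.1488), np.float64(0.094)]
yaw x 0.31798699006976977 yaw y 0.3016810985904097
shell [0.53473779 0.06336998 0.02      ]
shell [0.50386288 0.05735085 0.02      ]
shell [0.47581224 0.04002888 0.02      ]
cap [ 0.48743236 -0.27841694  0.0915    ] pip [ 0.02400341 -0.00219515  0.        ] -0.09119806623742698
capR 0.02946619377279993
scene cap [ 0.48182157 -0.27806893  0.0915    ] pip [ 0.02485418 -0.00489147  0.        ]
knob [0.4945759  0.30147993 0.062     ] edge 0.01744234259049809
head [0.49406314 0.30099408 0.025     ]
jar base: left-bottom [ 0.46974114 -0.24307309  0.002     ] front [ 0.44863476 -0.28452814  0.002     ] right [ 0.47597649 -0.30785937  0.002     ]
top-left [ 0.48337489 -0.24708332  0.06      ] front top [ 0.46696805 -0.28814429  0.06      ]
```

Measured positions:

| Item | Position | Yaw (rad) | Check |
|---|---|---|---|
| Board | (0.503, 0.0585) | ≈0.31 | sides 94 and 148.5 mm, matches the given size |
| Brush | (0.4945, 0.301) | – | knob radius 17.4 mm |
| Jar | (0.487, −0.278) | ≈−0.42 | cap radius 29.5 mm, pip 24 mm out |

I'll move to the brush now.

>>> jog_arm([
  {"claw": 0, "x": 0.02, "y": -0.026},
  {"claw": 0, "x": 0.036, "y": -0.047},
  {"claw": 0, "x": 0.036, "y": -0.047},
  {"claw": 0, "x": 0.036, "y": -0.047},
  {"claw": 0, "x": 0.036, "y": -0.047},
  {"claw": 0, "x": 0.036, "y": -0.047},
  {"claw": 0, "x": 0.036, "y": -0.047},
  {"claw": 0, "x": 0.036, "y": -0.047},
  {"claw": 0, "x": 0.036, "y": -0.047},
  {"claw": 0, "x": 0.036, "y": -0.047},
])

```text
schema error: expected keys claw, x, y, z, turn
```

```bash
cat >> h.py <<'E'
from scipy.spatial.transform import Rotation as Ro
def go(x,y,z,yaw=None):
    s=bot.read_state(); R=Ro.from_rotvec(s["tcp_rot"]).as_matrix(); p=s["tool_pos"]
    cur=np.arctan2(R[1,0],R[0,0])
    print("t",round(s["time"],2),"pos",p.round(4),"yaw",cur.round(4),"tilt",np.degrees(np.arccos(-R[2,2])).round(2),"q",s["q"].round(2),"F",s["wrist_force"].round(1),"T",s["torque"].round(2),"w",round(s["width"],3))
    d=R.T@(np.array([x,y,z])-p); print("shift",d.round(4),"turn", None if yaw is None else -np.degrees(yaw-cur).round(1))
E
python3 - <<'E'
from h import *
go(.4945,.301,.042)
for u,v in[(397,352),(470,361),(380,352),(412,352)]: print("spoon",at("top",u/1.4,v/1.4,.008).round(3))
E
```

```text
t 0.25 pos [ 0.2762 -0.6155  0.2306] yaw 0.4218 tilt 0.06 q [-1.19  0.26  1.6   0.    1.27 -0.04] F [-0.   0.3  0.2] T [ 0.06 -0.02  0.01] w 1.001
shift [ 0.5744 -0.7466  0.1895] turn None
spoon [0.386 0.052 0.008]
spoon [ 0.37  -0.104  0.008]
spoon [0.386 0.088 0.008]
spoon [0.387 0.02  0.008]
```

>>> jog_arm([
  {"claw": 0, "x": 0.02, "y": -0.026, "z": 0, "turn": 0},
  {"claw": 0, "x": 0.036, "y": -0.047, "z": 0, "turn": 0},
  {"claw": 0, "x": 0.036, "y": -0.047, "z": 0, "turn": 0},
  {"claw": 0, "x": 0.036, "y": -0.047, "z": 0, "turn": 0},
  {"claw": 0, "x": 0.036, "y": -0.047, "z": 0, "turn": 0},
  {"claw": 0, "x": 0.036, "y": -0.047, "z": 0, "turn": 0},
  {"claw": 0, "x": 0.036, "y": -0.047, "z": 0, "turn": 0},
  {"claw": 0, "x": 0.036, "y": -0.047, "z": 0, "turn": 0},
  {"claw": 0, "x": 0.036, "y": -0.047, "z": 0, "turn": 0},
  {"claw": 0, "x": 0.036, "y": -0.047, "z": 0, "turn": 0},
])

```text
time: 1.5
tool_pos: [0.4065, -0.0636, 0.2316]
tcp_rot: [3.072, 0.657, 0.002]
wrist_force: [0.4, -0.0, 0.2]
width: 0.998
```

```bash
python3 - <<'E'
from h import *
go(.4945,.301,.042)
E
```

```text
t 1.5 pos [ 0.4065 -0.0636  0.2316] yaw 0.4214 tilt 0.08 q [-0.22 -0.26  2.13  0.    1.27  0.93] F [ 0.4 -0.   0.2] T [-0.02  0.01 -0.04] w 0.998
shift [ 0.2292 -0.2968  0.1896] turn None
```

>>> jog_arm([
  {"claw": 0, "x": 0.0327, "y": -0.0424, "z": 0.01, "turn": 0},
  {"claw": 0, "x": 0.0327, "y": -0.0424, "z": 0.01, "turn": 0},
  {"claw": 0, "x": 0.0327, "y": -0.0424, "z": 0.01, "turn": 0},
  {"claw": 0, "x": 0.0327, "y": -0.0424, "z": 0.01, "turn": 0},
  {"claw": 0, "x": 0.0327, "y": -0.0424, "z": 0.01, "turn": 0},
  {"claw": 0, "x": 0.0327, "y": -0.0424, "z": 0.01, "turn": 0},
  {"claw": 0, "x": 0.033, "y": -0.0424, "z": 0.01, "turn": 0},
  {"claw": 0, "x": 0, "y": 0, "z": 0.02, "turn": 0},
  {"claw": 0, "x": 0, "y": 0, "z": 0.02, "turn": 0},
  {"claw": 0, "x": 0, "y": 0, "z": 0, "turn": 0},
])

```text
time: 2.75
tool_pos: [0.4917, 0.297, 0.1183]
tcp_rot: [3.07, 0.656, -0.009]
wrist_force: [0.1, -0.2, 0.8]
width: 0.997
```

```bash
python3 - <<'E'
from h import *
go(.4945,.301,.042)
snap("scene","s2.png",(120,150,320,290),3)
E
```

```text
t 2.75 pos [0.4917 0.297  0.1183] yaw 0.4207 tilt 0.35 q [ 0.5   0.18  1.93 -0.    1.04  1.65] F [ 0.1 -0.2  0.8] T [0.02 0.03 0.01] w 0.997
shift [ 0.0047 -0.0026  0.0763] turn None
```

View pics/s2.png

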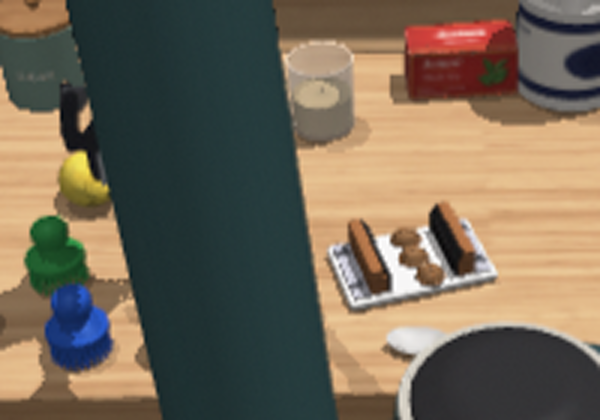

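The brush is hidden behind the arm in this view, while the board and shells are clear. I'll go down and grip.

>>> jog_arm([
  {"claw": 0, "x": 0.0047, "y": -0.0026, "z": 0.02, "turn": 0},
  {"claw": 0, "x": 0, "y": 0, "z": 0.03, "turn": 0},
  {"claw": 0, "x": 0, "y": 0, "z": 0.025, "turn": 0},
  {"claw": 0.2, "x": 0, "y": 0, "z": 0, "turn": 0},
  {"claw": 1, "x": 0, "y": 0, "z": 0, "turn": 0},
  {"claw": 1, "x": 0, "y": 0, "z": 0, "turn": 0},
  {"claw": 1, "x": 0, "y": 0, "z": 0, "turn": 0},
  {"claw": 1, "x": 0, "y": 0, "z": 0, "turn": 0},
  {"claw": 1, "x": 0, "y": 0, "z": 0, "turn": 0},
], newtons=60)

```text
time: 3.92
tool_pos: [0.4987, 0.3042, 0.0481]
tcp_rot: [-3.071, -0.658, -0.005]
wrist_force: [0.9, -0.9, 6.8]
width: 0.399
```

```bash
python3 - <<'E'
from h import *
go(.5032-.075*np.cos(.31),.0585-.075*np.sin(.31),.1)
E
```

```text
t 3.92 pos [0.4987 0.3042 0.0481] yaw 0.4219 tilt 0.2 q [ 0.51  0.27  1.96 -0.    0.9   1.65] F [ 0.9 -0.9  6.8] T [-0.14 -0.01  0.03] w 0.399
shift [-0.1709  0.2176 -0.0525] turn None
```

>>> jog_arm([
  {"claw": 1, "x": 0, "y": 0, "z": -0.03, "turn": 0},
  {"claw": 1, "x": 0, "y": 0, "z": -0.03, "turn": 0},
  {"claw": 1, "x": -0.0334, "y": 0.0436, "z": 0, "turn": 0},
  {"claw": 1, "x": -0.0334, "y": 0.0436, "z": 0, "turn": 0},
  {"claw": 1, "x": -0.0334, "y": 0.0436, "z": 0, "turn": 0},
  {"claw": 1, "x": -0.0334, "y": 0.0436, "z": 0, "turn": 0},
  {"claw": 1, "x": -0.0334, "y": 0.0436, "z": 0, "turn": 0},
  {"claw": 1, "x": 0, "y": 0, "z": 0, "turn": 0},
  {"claw": 1, "x": 0, "y": 0, "z": 0, "turn": 0},
])

```text
time: 5.05
tool_pos: [0.4341, 0.0364, 0.1063]
tcp_rot: [-3.072, -0.656, -0.001]
wrist_force: [0.0, 0.4, 0.3]
width: 0.399
```

```bash
python3 - <<'E'
from h import *
go(.5032-.071*np.cos(.31),.0585-.071*np.sin(.31),.0613)
a=bot.read_camera("scene")[160:300,180:380]; b=bot.read_camera("top")[150:290,200:400]
cv2.imwrite("pics/s3.png",np.hstack([cv2.resize(i,None,fx=2,fy=2,interpolation=cv2.INTER_CUBIC) for i in(a,b)])[:,:,::-1])
E
```

```text
t 5.05 pos [0.4341 0.0364 0.1063] yaw 0.4205 tilt 0.04 q [ 0.03 -0.08  2.22  0.    1.    1.18] F [0.  0.4 0.3] T [ 0.01 -0.    0.07] w 0.399
shift [0.0015 0.0002 0.045 ] turn None
```

View pics/s3.png

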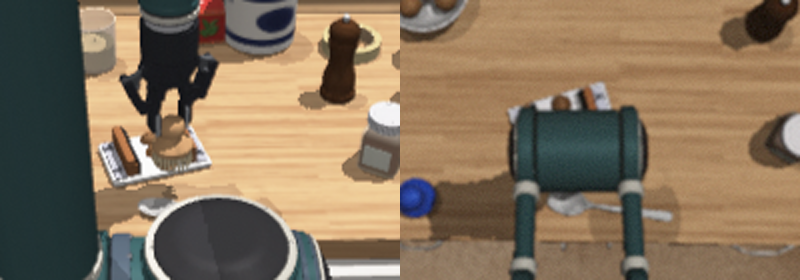

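The brush hangs upright in the jaws at scene px (266,230), in front of the channel. I'll check its lateral position in a close crop.

```bash
python3 - <<'E'
from h import *
im=bot.read_camera("scene"); x0,y0=225,205
c=cv2.resize(im[y0:y0+50,x0:x0+70],None,fx=10,fy=10,interpolation=cv2.INTER_CUBIC)
def dr(X,col):
    u,v=proj("scene",X); cv2.circle(c,(int((u-x0+.5)*10),int((v-y0+.5)*10)),3,col,-1)
p=bot.read_state()["tool_pos"]
for a in np.linspace(0,6.28,36): dr([p[0]-.0045+.0275*np.cos(a),p[1]-.002+.0275*np.sin(a),p[2]-.0475],(255,0,0))
R=lambda x,y,z:[.5032+x*np.cos(.31)-y*np.sin(.31),.0585+x*np.sin(.31)+y*np.cos(.31),z]
for x in(-.047,.047):
  for y in(-.075,.075): dr(R(x,y,.012),(0,0,255))
for x in np.linspace(-.042,.042,9):
  for y in (-.032,.032): dr(R(x,y,.012),(0,255,0)); dr(R(x,y,.032),(0,255,255))
cv2.imwrite("pics/s4.png",c[:,:,::-1])
E
```

```text
(no output)
```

View pics/s4.png

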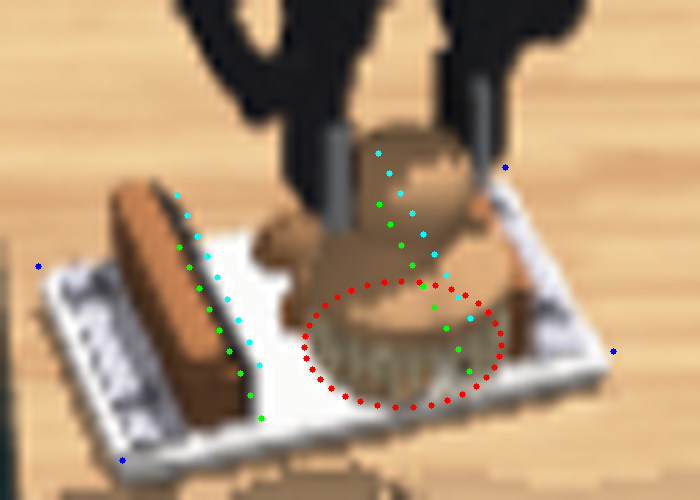

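The overlay fits within 1–2 mm: the brush is at board x = −77 mm, y ≈ 0. I'll lower it and sweep toward +x.

>>> jog_arm([
  {"claw": 1, "x": 0, "y": 0, "z": 0.025, "turn": 0},
  {"claw": 1, "x": 0, "y": 0, "z": 0.02, "turn": 0},
  {"claw": 1, "x": 0, "y": 0, "z": 0, "turn": 0},
  {"claw": 1, "x": 0.01, "y": 0.0011, "z": 0, "turn": 0},
  {"claw": 1, "x": 0.012, "y": 0.0013, "z": 0, "turn": 0},
  {"claw": 1, "x": 0.012, "y": 0.0013, "z": 0, "turn": 0},
])

```text
time: 5.95
tool_pos: [0.4686, 0.0473, 0.0623]
tcp_rot: [3.072, 0.658, 0.003]
wrist_force: [-1.0, -0.1, -0.9]
width: 0.399
```

```bash
python3 - <<'E'
from h import *
go(.5032+.10*np.cos(.31)+.0045,.0585+.10*np.sin(.31)+.0024,.0612)
E
```

```text
t 5.95 pos [0.4686 0.0473 0.0623] yaw 0.422 tilt 0.12 q [0.05 0.05 2.19 0.   0.9  1.2 ] F [-1.  -0.1 -0.9] T [ 0.04  0.05 -0.  ] w 0.399
shift [0.1406 0.0148 0.0014] turn None
```

>>> jog_arm([
  {"claw": 1, "x": 0.013, "y": 0.0014, "z": 0.001, "turn": 0},
  {"claw": 1, "x": 0.014, "y": 0.0015, "z": 0, "turn": 0},
  {"claw": 1, "x": 0.014, "y": 0.0015, "z": 0, "turn": 0},
  {"claw": 1, "x": 0.014, "y": 0.0015, "z": 0, "turn": 0},
  {"claw": 1, "x": 0.014, "y": 0.0015, "z": 0, "turn": 0},
  {"claw": 1, "x": 0.014, "y": 0.0015, "z": 0, "turn": 0},
  {"claw": 1, "x": 0.014, "y": 0.0015, "z": 0, "turn": 0},
  {"claw": 1, "x": 0.014, "y": 0.0015, "z": 0, "turn": 0},
  {"claw": 1, "x": 0.014, "y": 0.0015, "z": 0, "turn": 0},
  {"claw": 1, "x": 0.014, "y": 0.0015, "z": 0, "turn": 0},
])

```text
time: 7.2
tool_pos: [0.6006, 0.0904, 0.0606]
tcp_rot: [3.072, 0.658, 0.0]
wrist_force: [-2.4, -1.2, 4.4]
width: 0.396
```

```bash
python3 - <<'E'
from h import *
go(.4987,.3042,.12)
a=bot.read_camera("scene")[130:270,180:380]
cv2.imwrite("pics/s5.png",cv2.resize(a,None,fx=4,fy=4,interpolation=cv2.INTER_CUBIC)[:,:,::-1])
E
```

```text
t 7.2 pos [0.6006 0.0904 0.0606] yaw 0.4218 tilt 0.02 q [ 0.11  0.3   1.9  -0.    0.94  1.26] F [-2.4 -1.2  4.4] T [-0.13  0.29  0.01] w 0.396
shift [-0.0054 -0.2367 -0.0594] turn None
```

View pics/s5.png

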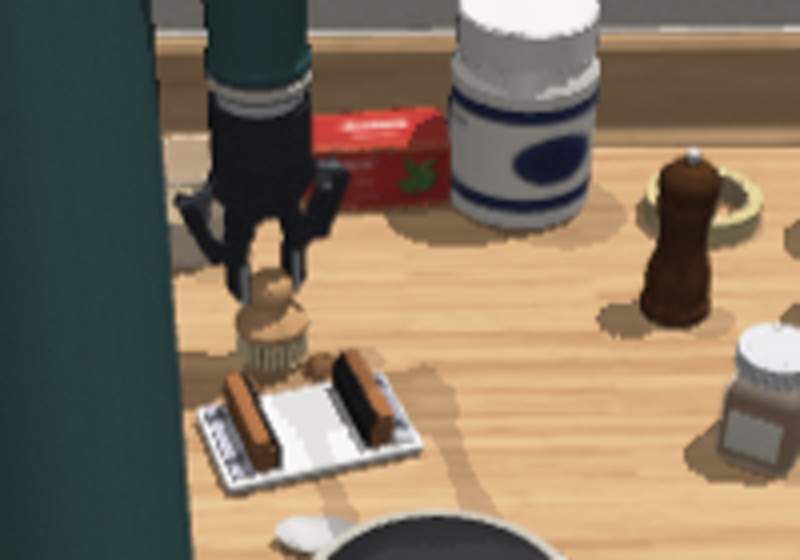

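The board is clear. One shell is visible just behind its far edge at crop (320,365), and the other two are hidden by the brush. I'll lift and carry the brush back, then check.

>>> jog_arm([
  {"claw": 1, "x": 0, "y": 0, "z": -0.03, "turn": 0},
  {"claw": 1, "x": 0, "y": 0, "z": -0.03, "turn": 0},
  {"claw": 1, "x": -0.001, "y": -0.0474, "z": 0, "turn": 0},
  {"claw": 1, "x": -0.001, "y": -0.0474, "z": 0, "turn": 0},
  {"claw": 1, "x": -0.001, "y": -0.0474, "z": 0, "turn": 0},
  {"claw": 1, "x": -0.001, "y": -0.0474, "z": 0, "turn": 0},
  {"claw": 1, "x": -0.001, "y": -0.047, "z": 0, "turn": 0},
  {"claw": 1, "x": 0, "y": 0, "z": 0.03, "turn": 0},
  {"claw": 1, "x": 0, "y": 0, "z": 0, "turn": 0},
])

```text
time: 8.38
tool_pos: [0.4952, 0.3032, 0.087]
tcp_rot: [3.07, 0.659, -0.01]
wrist_force: [0.1, -0.6, -1.1]
width: 0.399
```

```bash
python3 - <<'E'
from h import *
go(.4987,.3042,.0475)
a=bot.read_camera("top")[140:260,210:340]
b=bot.read_camera("scene")[190:260,210:300]
cv2.imwrite("pics/s6.png",np.hstack([cv2.resize(a,(390,360),interpolation=cv2.INTER_CUBIC),cv2.resize(b,(405,360),interpolation=cv2.INTER_CUBIC)])[:,:,::-1])
print(at("scene",260,221,.007))
E
```

```text
t 8.38 pos [0.4952 0.3032 0.087 ] yaw 0.4232 tilt 0.39 q [ 0.51  0.22  1.94 -0.    0.99  1.65] F [ 0.1 -0.6 -1.1] T [-0.06 -0.01  0.07] w 0.399
shift [0.0039 0.0005 0.0395] turn None
[0.57987658 0.04817493 0.007     ]
```

View pics/s6.png

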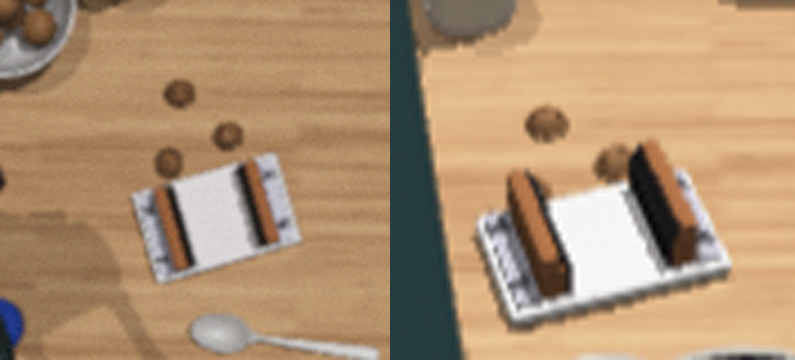

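All three shells lie on the worktop beyond the board's far edge, at crop (180,92), (228,135) and (169,162). The nearest centre is about 20 mm from the edge, and the board is empty. I'll set the brush down.

>>> jog_arm([
  {"claw": 1, "x": 0, "y": 0, "z": 0.025, "turn": 0},
  {"claw": 1, "x": 0, "y": 0, "z": 0.01, "turn": 0},
  {"claw": 1, "x": 0, "y": 0, "z": 0.003, "turn": 0},
  {"claw": 1, "x": 0, "y": 0, "z": 0, "turn": 0},
])

```text
time: 8.98
tool_pos: [0.4986, 0.3039, 0.0528]
tcp_rot: [-3.072, -0.657, -0.001]
wrist_force: [-0.1, -0.8, -2.0]
width: 0.401
```

>>> jog_arm([
  {"claw": 1, "x": 0, "y": 0, "z": 0.003, "turn": 0},
  {"claw": 1, "x": 0, "y": 0, "z": 0.0015, "turn": 0},
  {"claw": 1, "x": 0, "y": 0, "z": 0, "turn": 0},
])

```text
time: 9.35
tool_pos: [0.4984, 0.3041, 0.0482]
tcp_rot: [-3.072, -0.658, -0.001]
wrist_force: [0.7, -0.3, 0.2]
width: 0.394
```

>>> jog_arm([
  {"claw": 1, "x": 0, "y": 0, "z": 0.0005, "turn": 0},
  {"claw": 0.5, "x": 0, "y": 0, "z": 0, "turn": 0},
  {"claw": 0, "x": 0, "y": 0, "z": 0, "turn": 0},
  {"claw": 0, "x": 0, "y": 0, "z": 0, "turn": 0},
  {"claw": 0, "x": 0, "y": 0, "z": 0, "turn": 0},
  {"claw": 0, "x": 0, "y": 0, "z": -0.02, "turn": 0},
  {"claw": 0, "x": 0, "y": 0, "z": -0.04, "turn": 0},
  {"claw": 0, "x": 0, "y": 0, "z": -0.05, "turn": 0},
  {"claw": 0, "x": 0, "y": 0, "z": -0.04, "turn": 0},
  {"claw": 0, "x": 0, "y": 0, "z": 0, "turn": 0},
])

```text
time: 10.6
tool_pos: [0.5012, 0.3057, 0.2041]
tcp_rot: [-3.069, -0.657, -0.017]
wrist_force: [0.5, -0.6, -0.6]
width: 1.002
```

```bash
python3 - <<'E'
from h import *
go(.487,-.278,.14)
E
```

```text
t 10.6 pos [0.5012 0.3057 0.2041] yaw 0.4218 tilt 0.63 q [0.51 0.11 1.84 0.   1.18 1.65] F [ 0.5 -0.6 -0.6] T [0.01 0.03 0.01] w 1.002
shift [-0.2526  0.5268  0.0608] turn None
```

>>> jog_arm([
  {"claw": 0, "x": -0.016, "y": 0.0328, "z": 0, "turn": 0},
  {"claw": 0, "x": -0.027, "y": 0.056, "z": 0, "turn": 0},
  {"claw": 0, "x": -0.027, "y": 0.056, "z": 0, "turn": 0},
  {"claw": 0, "x": -0.027, "y": 0.056, "z": 0, "turn": 0},
  {"claw": 0, "x": -0.027, "y": 0.056, "z": 0, "turn": 0},
  {"claw": 0, "x": -0.027, "y": 0.056, "z": 0, "turn": 0},
  {"claw": 0, "x": -0.027, "y": 0.056, "z": 0, "turn": 0},
  {"claw": 0, "x": -0.027, "y": 0.056, "z": 0, "turn": 0},
  {"claw": 0, "x": -0.027, "y": 0.056, "z": 0, "turn": 0},
  {"claw": 0, "x": -0.0206, "y": 0.046, "z": 0, "turn": 0},
])

```text
time: 11.85
tool_pos: [0.4824, -0.2823, 0.1972]
tcp_rot: [-3.072, -0.656, 0.0]
wrist_force: [0.8, 0.1, 0.4]
width: 1.0
```

>>> jog_arm([
  {"claw": 0, "x": 0, "y": 0, "z": 0.04, "turn": 0},
  {"claw": 0, "x": 0, "y": 0, "z": 0, "turn": 0},
  {"claw": 0, "x": 0, "y": 0, "z": 0, "turn": 0},
])

```text
time: 12.22
tool_pos: [0.4833, -0.2796, 0.1577]
tcp_rot: [-3.071, -0.658, 0.0]
wrist_force: [0.9, -0.7, 0.4]
width: 0.997
```

```bash
python3 - <<'E'
from h import *
go(.487,-.278,.067)
im=bot.read_camera("scene"); x0,y0,w,h=330,160,100,90
cv2.imwrite("pics/s7.png",cv2.resize(im[y0:y0+h,x0:x0+w],None,fx=6,fy=6,interpolation=cv2.INTER_CUBIC)[:,:,::-1])
b=bot.read_camera("scene")[200:270,110:200]
cv2.imwrite("pics/brush.png",cv2.resize(b,None,fx=4,fy=4)[:,:,::-1])
E
```

```text
t 12.22 pos [ 0.4833 -0.2796  0.1577] yaw 0.4224 tilt 0.03 q [-0.57  0.1   1.93  0.    1.11  0.58] F [ 0.9 -0.7  0.4] T [-0.02 -0.04  0.01] w 0.997
shift [0.0041 0.0002 0.0907] turn None
```

View pics/s7.png

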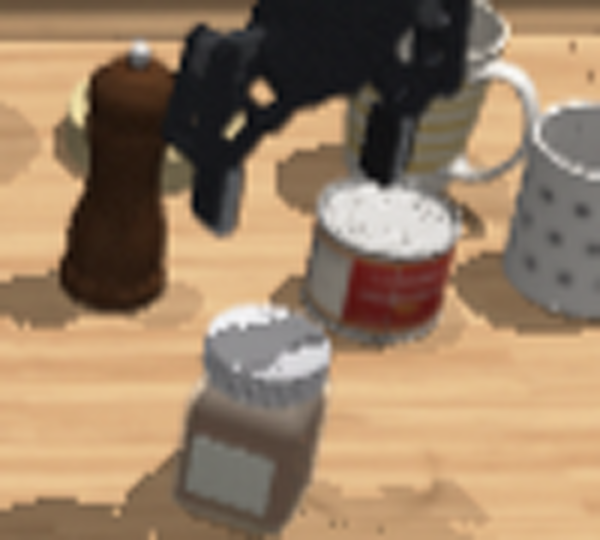

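The gripper stands over the jar with open space around it. I'll turn the jaws square to the jar's faces to keep clear of the shoulder corners, then go down to the cap.

>>> jog_arm([
  {"claw": 0, "x": 0.0041, "y": 0, "z": 0, "turn": 9.6},
  {"claw": 0, "x": 0, "y": 0, "z": 0, "turn": 9.6},
  {"claw": 0, "x": 0, "y": 0, "z": 0, "turn": 9.6},
  {"claw": 0, "x": 0, "y": 0, "z": 0, "turn": 9.6},
  {"claw": 0, "x": 0, "y": 0, "z": 0, "turn": 9.6},
  {"claw": 0, "x": 0, "y": 0, "z": 0.03, "turn": 0},
  {"claw": 0, "x": 0, "y": 0, "z": 0.03, "turn": 0},
  {"claw": 0, "x": 0, "y": 0, "z": 0.01, "turn": 0},
  {"claw": 0, "x": 0, "y": 0, "z": 0, "turn": 0},
])

```text
time: 13.45
tool_pos: [0.4873, -0.2781, 0.0877]
tcp_rot: [3.074, -0.648, -0.0]
wrist_force: [0.2, 1.3, -0.1]
width: 1.001
```

```bash
python3 - <<'E'
from h import *
go(.487,-.278,.068,-.42)
im=bot.read_camera("scene"); x0,y0,w,h=340,170,75,75
cv2.imwrite("pics/s8.png",cv2.resize(im[y0:y0+h,x0:x0+w],None,fx=7,fy=7,interpolation=cv2.INTER_CUBIC)[:,:,::-1])
E
```

```text
t 13.45 pos [ 0.4873 -0.2781  0.0877] yaw -0.4152 tilt 0.0 q [-0.56  0.18  1.99 -0.    0.97  1.42] F [ 0.2  1.3 -0.1] T [-0.01 -0.01 -0.  ] w 1.001
shift [-0.0003  0.0001  0.0197] turn 0.3
```

View pics/s8.png

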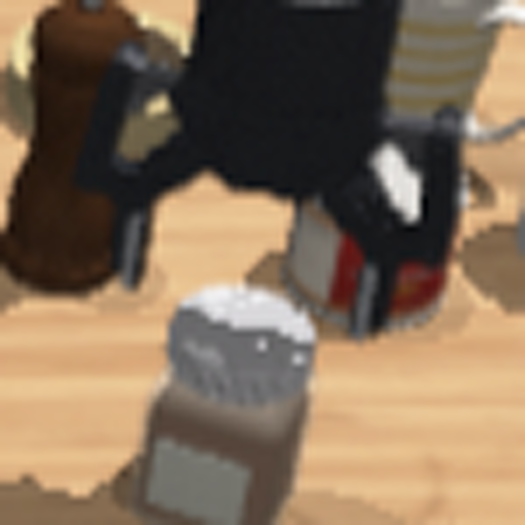

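The tips straddle the cap symmetrically, at crop (130,285) and (370,330), a little above the cap top as expected. I'll go down and grip.

>>> jog_arm([
  {"claw": 0, "x": 0, "y": 0, "z": 0.012, "turn": 0},
  {"claw": 0, "x": 0, "y": 0, "z": 0.009, "turn": 0},
  {"claw": 0.2, "x": 0, "y": 0, "z": 0, "turn": 0},
  {"claw": 1, "x": 0, "y": 0, "z": 0, "turn": 0},
  {"claw": 1, "x": 0, "y": 0, "z": 0, "turn": 0},
  {"claw": 1, "x": 0, "y": 0, "z": 0, "turn": 0},
  {"claw": 1, "x": 0, "y": 0, "z": 0, "turn": 0},
], newtons=80)

```text
time: 14.38
tool_pos: [0.4872, -0.2788, 0.0666]
tcp_rot: [3.073, -0.648, 0.001]
wrist_force: [-1.9, -2.0, 2.6]
width: 0.656
```

```bash
python3 - <<'E'
from h import *
go(.5032,.0585,.15,.31)
E
```

```text
t 14.38 pos [ 0.4872 -0.2788  0.0666] yaw -0.4159 tilt 0.04 q [-0.56  0.21  2.   -0.    0.93  1.42] F [-1.9 -2.   2.6] T [-0.34  0.22  0.08] w 0.656
shift [-0.1215 -0.315  -0.0836] turn -41.6
```

>>> jog_arm([
  {"claw": 1, "x": 0, "y": 0, "z": -0.03, "turn": 0},
  {"claw": 1, "x": 0, "y": 0, "z": -0.05, "turn": 0},
  {"claw": 1, "x": -0.0115, "y": -0.03, "z": 0, "turn": 0},
  {"claw": 1, "x": -0.0183, "y": -0.0475, "z": 0, "turn": 0},
  {"claw": 1, "x": -0.0183, "y": -0.0475, "z": 0, "turn": 0},
  {"claw": 1, "x": -0.0183, "y": -0.0475, "z": 0, "turn": 0},
  {"claw": 1, "x": -0.0183, "y": -0.0475, "z": 0, "turn": 0},
  {"claw": 1, "x": -0.0183, "y": -0.0475, "z": 0, "turn": 0},
  {"claw": 1, "x": -0.0183, "y": -0.0475, "z": 0, "turn": 0},
])

```text
time: 15.5
tool_pos: [0.5019, 0.0608, 0.1449]
tcp_rot: [-3.074, 0.649, 0.004]
wrist_force: [1.0, -0.5, -4.3]
width: 0.654
```

>>> jog_arm([
  {"claw": 1, "x": 0, "y": 0, "z": 0, "turn": -8.2},
  {"claw": 1, "x": 0, "y": 0, "z": 0, "turn": -8.4},
  {"claw": 1, "x": 0, "y": 0, "z": 0, "turn": -8.4},
  {"claw": 1, "x": 0, "y": 0, "z": 0, "turn": -8.4},
  {"claw": 1, "x": 0, "y": 0, "z": 0, "turn": -8.2},
  {"claw": 1, "x": 0, "y": 0, "z": 0, "turn": 0},
  {"claw": 1, "x": 0, "y": 0, "z": 0, "turn": 0},
])

```text
time: 16.38
tool_pos: [0.5027, 0.0589, 0.1455]
tcp_rot: [-3.104, -0.481, 0.002]
wrist_force: [0.4, 0.5, -4.8]
width: 0.655
```

```bash
python3 - <<'E'
from h import *
go(.5032,.0585,.0786,.31)
im=bot.read_camera("scene"); x0,y0=225,185
c=cv2.resize(im[y0:y0+65,x0:x0+75],None,fx=9,fy=9,interpolation=cv2.INTER_CUBIC)
def dr(X,col):
    u,v=proj("scene",X); cv2.circle(c,(int((u-x0+.5)*9),int((v-y0+.5)*9)),2,col,-1)
R=lambda x,y,z:[.5032+x*np.cos(.31)-y*np.sin(.31),.0585+x*np.sin(.31)+y*np.cos(.31),z]
for x in(-.047,.047):
  for y in(-.075,.075): dr(R(x,y,.012),(0,0,255))
p=bot.read_state()["tool_pos"]; zb=p[2]-.0666
for t in np.linspace(-.03,.03,9):
  for z in(zb,zb+.06):
    for a,b in((-.03,t),(t,-.03),(t,.03),(.03,t)):
      X=R(a,b,z); dr([X[0]-.5032+p[0],X[1]-.0585+p[1],z],(255,0,0))
for x in np.linspace(-.042,.042,9):
  for y in (-.032,.032): dr(R(x,y,.012),(0,255,0))
cv2.imwrite("pics/s9.png",c[:,:,::-1])
E
```

```text
t 16.38 pos [0.5027 0.0589 0.1455] yaw 0.3077 tilt 0.09 q [0.07 0.02 2.05 0.   1.08 1.33] F [ 0.4  0.5 -4.8] T [0.   0.01 0.  ] w 0.655
shift [0.0005 0.0006 0.0669] turn -0.1
```

View pics/s9.png

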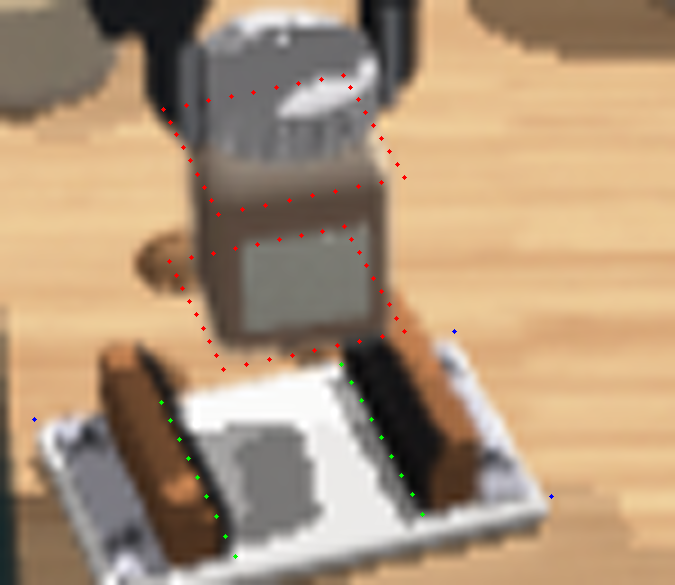

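The jar hangs between the cheeks in view, with its label facing the robot and the pip at the back. Before lowering I'll check its yaw and offset numerically.

```bash
python3 - <<'E'
from h import *
p=bot.read_state()["tool_pos"]; zb=p[2]-.0666
cr=lambda x,y:(225+(x+.5)/9-.5,185+(y+.5)/9-.5)
for n,z,a,b in(("top",zb+.045,(243,245),(365,226)),("bot",zb+.015,(245,332),(368,315))):
    A,B=at("scene",*cr(*a),z),at("scene",*cr(*b),z); d=A-B; print(n,A.round(4),B.round(4),"yaw",np.arctan2(-d[0],d[1]).round(3),"len",np.linalg.norm(d).round(4))
# board line yaw from scene as check
A,B=at("scene",*cr(40,435),.012),at("scene",*cr(455,345),.012); d=A-B; print("board back",A.round(4),B.round(4),np.arctan2(-d[0],d[1]).round(3),np.linalg.norm(d).round(3))
c0=lambda X:[round((u-o+.5)*9) for u,o in zip(proj("scene",X),(225,185))]
for z in(.0735,.0915): print("cap",z,[c0([p[0]+.029*np.cos(a),p[1]+.029*np.sin(a),zb+z]) for a in(3.14,-1.57,1.57,0)])
print("front mid bottom",c0([p[0]-.03*np.cos(.25),p[1]-.03*np.sin(.25),zb]))
E
```

```text
top [0.4694 0.0712 0.1241] [0.4786 0.0335 0.1241] yaw 0.239 len 0.0388
bot [0.4645 0.0712 0.0941] [0.4725 0.0327 0.0941] yaw 0.204 len 0.0393
board back [0.5165 0.1418 0.012 ] [0.5627 0.0015 0.012 ] 0.318 0.148
cap 0.0735 [[282, 161], [375, 106], [189, 108], [282, 56]]
cap 0.0915 [[281, 112], [375, 58], [187, 60], [281, 8]]
front mid bottom [309, 351]
```

Cap overlay agrees within 1 mm, but the label shows jar yaw ≈0.22 against 0.31 for the board. I'll turn 5° anticlockwise and lower it part way.

>>> jog_arm([
  {"claw": 1, "x": -0.0015, "y": 0.0006, "z": 0, "turn": -5},
  {"claw": 1, "x": 0, "y": 0, "z": 0.02, "turn": 0},
  {"claw": 1, "x": 0, "y": 0, "z": 0.015, "turn": 0},
  {"claw": 1, "x": 0, "y": 0, "z": 0.008, "turn": 0},
  {"claw": 1, "x": 0, "y": 0, "z": 0, "turn": 0},
])

```text
time: 17.05
tool_pos: [0.5014, 0.0577, 0.1024]
tcp_rot: [-3.08, -0.62, 0.003]
wrist_force: [-1.0, -0.2, -4.7]
width: 0.661
```

```bash
python3 - <<'E'
from h import *
go(.5032-.0019,.0585-.0006,.0786,.4)
im=bot.read_camera("scene"); x0,y0=225,185
c=cv2.resize(im[y0:y0+65,x0:x0+75],None,fx=9,fy=9,interpolation=cv2.INTER_CUBIC)
cv2.imwrite("pics/s10.png",c[:,:,::-1])
E
```

```text
t 17.05 pos [0.5014 0.0577 0.1024] yaw 0.397 tilt 0.12 q [0.07 0.06 2.09 0.   0.99 1.24] F [-1.  -0.2 -4.7] T [-0.    0.02 -0.06] w 0.661
shift [ 0.     -0.0002  0.0238] turn -0.2
```

View pics/s10.png

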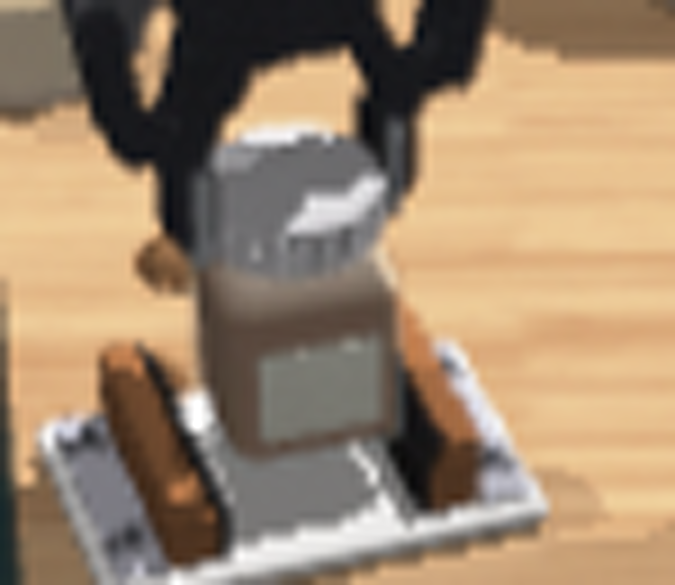

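The jar is now square with the channel (label slope matches), its underside just entering the flare between the cheeks. I'll go on down gently. That was picture 12 of 12, so the rest goes by numbers.

>>> jog_arm([
  {"claw": 1, "x": 0, "y": 0, "z": 0.006, "turn": 0},
  {"claw": 1, "x": 0, "y": 0, "z": 0.006, "turn": 0},
  {"claw": 1, "x": 0, "y": 0, "z": 0.006, "turn": 0},
  {"claw": 1, "x": 0, "y": 0, "z": 0, "turn": 0},
])

```text
time: 17.6
tool_pos: [0.5053, 0.0598, 0.0892]
tcp_rot: [-3.078, -0.619, -0.012]
wrist_force: [0.2, 5.3, -3.3]
width: 0.656
```

```bash
python3 - <<'E'
from h import *
go(.5032-.0019,.0585-.0006,.0786,.4)
E
```

```text
t 17.6 pos [0.5053 0.0598 0.0892] yaw 0.3969 tilt 0.45 q [0.07 0.08 2.1  0.   0.95 1.24] F [ 0.2  5.3 -3.3] T [ 1.22 -0.    0.13] w 0.656
shift [-0.0045  0.0002  0.0106] turn -0.2
```

>>> jog_arm([
  {"claw": 1, "x": 0, "y": -0.001, "z": 0, "turn": 0},
  {"claw": 1, "x": 0, "y": 0, "z": 0, "turn": 0},
])

```text
time: 17.85
tool_pos: [0.5018, 0.0591, 0.0853]
tcp_rot: [-3.079, -0.62, -0.001]
wrist_force: [-1.1, 3.6, -3.9]
width: 0.654
```

```bash
python3 - <<'E'
from h import *
go(.5032-.0019,.0585-.0006,.0786,.4)
E
```

```text
t 17.85 pos [0.5018 0.0591 0.0853] yaw 0.3974 tilt 0.04 q [0.07 0.09 2.1  0.   0.95 1.24] F [-1.1  3.6 -3.9] T [ 0.78 -0.03  0.13] w 0.654
shift [-0.001   0.0009  0.0067] turn -0.1
```

Settled. There's a light touch on the −y cheek, so I'll shift 1 mm away and finish lowering.

>>> jog_arm([
  {"claw": 1, "x": 0, "y": -0.0012, "z": 0.003, "turn": 0},
  {"claw": 1, "x": 0, "y": 0, "z": 0.003, "turn": 0},
  {"claw": 1, "x": 0, "y": 0, "z": 0, "turn": 0},
  {"claw": 1, "x": 0, "y": 0, "z": 0, "turn": 0},
])

```text
time: 18.35
tool_pos: [0.5009, 0.0595, 0.0789]
tcp_rot: [3.08, 0.62, -0.001]
wrist_force: [0.1, 1.0, -4.7]
width: 0.659
```

```bash
python3 - <<'E'
from h import *
go(.5032-.0019,.0585-.0006,.0786,.4)
E
```

```text
t 18.35 pos [0.5009 0.0595 0.0789] yaw 0.3973 tilt 0.05 q [ 0.07  0.09  2.11 -0.    0.94  1.24] F [ 0.1  1.  -4.7] T [0.04 0.02 0.02] w 0.659
shift [-0.0003  0.0016  0.0003] turn -0.2
```

>>> jog_arm([
  {"claw": 1, "x": 0, "y": -0.0003, "z": 0.001, "turn": 0},
  {"claw": 1, "x": 0, "y": 0, "z": 0, "turn": 0},
])

```text
time: 18.6
tool_pos: [0.5014, 0.0597, 0.0788]
tcp_rot: [3.079, 0.62, 0.0]
wrist_force: [-2.1, -2.5, 1.6]
width: 0.657
```

>>> jog_arm([
  {"claw": 1, "x": 0, "y": 0, "z": 0.001, "turn": 0},
  {"claw": 1, "x": 0, "y": 0, "z": 0, "turn": 0},
])

```text
time: 18.85
tool_pos: [0.5017, 0.0596, 0.0786]
tcp_rot: [3.079, 0.62, 0.001]
wrist_force: [-3.5, -3.6, 7.3]
width: 0.652
```

Seated: contact at z = 0.0787, as predicted. I'll release so the jar settles, then regrip harder.

>>> jog_arm([
  {"claw": 0.6, "x": 0, "y": 0, "z": 0, "turn": 0},
  {"claw": 0, "x": 0, "y": 0, "z": 0, "turn": 0},
  {"claw": 0, "x": 0, "y": 0, "z": 0, "turn": 0},
  {"claw": 0, "x": 0, "y": 0, "z": 0, "turn": 0},
])

```text
time: 19.35
tool_pos: [0.5015, 0.0602, 0.0773]
tcp_rot: [-3.08, -0.62, -0.001]
wrist_force: [0.6, 0.5, -0.1]
width: 1.001
```

```bash
python3 - <<'E'
from h import *
go(.5018,.0590,.0786,.4)
E
```

```text
t 19.35 pos [0.5015 0.0602 0.0773] yaw 0.3974 tilt 0.04 q [0.07 0.1  2.11 0.   0.94 1.24] F [ 0.6  0.5 -0.1] T [ 0.   -0.02  0.02] w 1.001
shift [-0.0002  0.0013 -0.0013] turn -0.1
```

>>> jog_arm([
  {"claw": 0.2, "x": 0, "y": 0, "z": 0, "turn": 0},
  {"claw": 1, "x": 0, "y": 0, "z": 0, "turn": 0},
  {"claw": 1, "x": 0, "y": 0, "z": 0, "turn": 0},
  {"claw": 1, "x": 0, "y": 0, "z": 0, "turn": 0},
  {"claw": 1, "x": 0, "y": 0, "z": 0, "turn": 0},
], newtons=110)

```text
time: 19.98
tool_pos: [0.5017, 0.0598, 0.078]
tcp_rot: [3.079, 0.62, 0.002]
wrist_force: [-1.8, -2.9, 5.0]
width: 0.651
```

```bash
python3 - <<'E'
from h import *
go(.5018,.0590,.0786,.4)
E
```

```text
t 19.98 pos [0.5017 0.0598 0.078 ] yaw 0.3975 tilt 0.07 q [ 0.07  0.09  2.11 -0.    0.94  1.24] F [-1.8 -2.9  5. ] T [-0.27  0.24  0.02] w 0.651
shift [-0.0002  0.0007 -0.0006] turn -0.1
```

>>> jog_arm([
  {"claw": 1, "x": 0, "y": 0, "z": 0, "turn": -4},
  {"claw": 1, "x": 0, "y": 0, "z": 0, "turn": -6},
  {"claw": 1, "x": 0, "y": 0, "z": -0.0002, "turn": -6},
  {"claw": 1, "x": 0, "y": 0, "z": -0.0003, "turn": -6},
])

```text
time: 20.48
tool_pos: [0.5016, 0.0609, 0.0784]
tcp_rot: [-2.903, -1.197, -0.002]
wrist_force: [-2.5, 0.3, 6.0]
width: 0.652
```

```bash
python3 - <<'E'
from h import *
go(.5018,.0590,.0786,.4)
E
```

```text
t 20.48 pos [0.5016 0.0609 0.0784] yaw 0.7822 tilt 0.12 q [0.07 0.09 2.11 0.   0.94 0.86] F [-2.5  0.3  6. ] T [ 0.42  0.77 -0.53] w 0.652
shift [-0.0011  0.0015 -0.0002] turn 21.9
```

>>> jog_arm([
  {"claw": 1, "x": 0, "y": 0, "z": -0.0003, "turn": -6},
  {"claw": 1, "x": 0, "y": 0, "z": -0.0003, "turn": -6},
  {"claw": 1, "x": 0, "y": 0, "z": -0.0003, "turn": -6},
  {"claw": 1, "x": 0, "y": 0, "z": -0.0003, "turn": -6},
])

```text
time: 20.98
tool_pos: [0.5021, 0.0605, 0.0795]
tcp_rot: [-2.591, -1.776, -0.004]
wrist_force: [2.1, 0.5, 2.0]
width: 0.653
```

```bash
python3 - <<'E'
from h import *
go(.5018,.0590,.0786,.4)
E
```

```text
t 20.98 pos [0.5021 0.0605 0.0795] yaw 1.2016 tilt 0.13 q [0.07 0.09 2.11 0.   0.94 0.44] F [2.1 0.5 2. ] T [ 0.12 -0.06 -0.5 ] w 0.653
shift [-0.0015  0.0003  0.0009] turn 45.9
```

>>> jog_arm([
  {"claw": 1, "x": 0, "y": 0, "z": -0.0003, "turn": -6},
  {"claw": 1, "x": 0, "y": 0, "z": -0.0003, "turn": -6},
  {"claw": 1, "x": 0, "y": 0, "z": -0.0003, "turn": -5},
  {"claw": 1, "x": 0, "y": 0, "z": 0, "turn": 0},
])

```text
time: 21.48
tool_pos: [0.5018, 0.0606, 0.0804]
tcp_rot: [2.303, 2.136, 0.003]
wrist_force: [-0.1, 1.9, 4.6]
width: 0.653
```

```bash
python3 - <<'E'
from h import *
go(.5018,.0590,.0786,.4)
E
```

```text
t 21.48 pos [0.5018 0.0606 0.0804] yaw 1.4957 tilt 0.09 q [0.07 0.09 2.11 0.   0.94 0.14] F [-0.1  1.9  4.6] T [ 0.33  0.07 -0.03] w 0.653
shift [-0.0016  0.0001  0.0018] turn 62.8
```

>>> jog_arm([
  {"claw": 1, "x": 0, "y": 0, "z": 0, "turn": -4},
  {"claw": 1, "x": 0, "y": 0, "z": 0, "turn": 0},
])

```text
time: 21.72
tool_pos: [0.5016, 0.0605, 0.0803]
tcp_rot: [2.228, 2.214, 0.002]
wrist_force: [-0.2, 3.1, 6.3]
width: 0.651
```

```bash
python3 - <<'E'
from h import *
go(.5018,.0590,.0786,.4)
E
```

```text
t 21.73 pos [0.5016 0.0605 0.0803] yaw 1.5645 tilt 0.07 q [0.07 0.09 2.11 0.   0.94 0.08] F [-0.2  3.1  6.3] T [0.45 0.13 0.06] w 0.651
shift [-0.0015  0.0002  0.0017] turn 66.7
```

Turning torque has fallen from 0.5 to about 0 N m after 67°. I'll try a gentle 3 mm lift.

>>> jog_arm([
  {"claw": 1, "x": 0, "y": 0, "z": -0.0015, "turn": 0},
  {"claw": 1, "x": 0, "y": 0, "z": -0.0015, "turn": 0},
  {"claw": 1, "x": 0, "y": 0, "z": 0, "turn": 0},
])

```text
time: 22.1
tool_pos: [0.5006, 0.06, 0.0824]
tcp_rot: [-2.226, -2.216, 0.001]
wrist_force: [1.4, 1.4, -1.4]
width: 0.652
```

```bash
python3 - <<'E'
from h import *
go(.5018,.0590,.0786,.4)
E
```

```text
t 22.1 pos [0.5006 0.06   0.0824] yaw 1.5662 tilt 0.06 q [ 0.07  0.09  2.11 -0.    0.95  0.07] F [ 1.4  1.4 -1.4] T [ 0.3  -0.09 -0.03] w 0.652
shift [-0.001   0.0012  0.0038] turn 66.8
```

>>> jog_arm([
  {"claw": 1, "x": 0, "y": 0, "z": -0.0015, "turn": 0},
  {"claw": 1, "x": 0, "y": 0, "z": -0.0015, "turn": 0},
  {"claw": 1, "x": 0, "y": 0, "z": 0, "turn": 0},
])

```text
time: 22.48
tool_pos: [0.5012, 0.06, 0.086]
tcp_rot: [2.226, 2.217, -0.0]
wrist_force: [0.1, 1.0, -1.2]
width: 0.65
```

```bash
python3 - <<'E'
from h import *
go(.5018,.0590,.0786,.4)
im=bot.read_camera("scene"); cv2.imwrite("pics/L5.png",im[:,:,::-1])
E
```

```text
t 22.48 pos [0.5012 0.06   0.086 ] yaw 1.5667 tilt 0.01 q [ 0.07  0.08  2.1  -0.    0.95  0.07] F [ 0.1  1.  -1.2] T [ 0.26 -0.05  0.03] w 0.65
shift [-0.001   0.0006  0.0074] turn 66.8
```

The wrist carries only about 1 N, against 4.7 N with the jar, so the cap is free. Raising it straight up.

>>> jog_arm([
  {"claw": 1, "x": 0, "y": 0, "z": -0.003, "turn": 0},
  {"claw": 1, "x": 0, "y": 0, "z": -0.003, "turn": 0},
  {"claw": 1, "x": 0, "y": 0, "z": -0.003, "turn": 0},
  {"claw": 1, "x": 0, "y": 0, "z": -0.004, "turn": 0},
  {"claw": 1, "x": 0, "y": 0, "z": -0.005, "turn": 0},
  {"claw": 1, "x": 0, "y": 0, "z": -0.006, "turn": 0},
  {"claw": 1, "x": 0, "y": 0, "z": -0.006, "turn": 0},
  {"claw": 1, "x": 0, "y": 0, "z": -0.003, "turn": 0},
  {"claw": 1, "x": 0, "y": 0, "z": 0, "turn": 0},
  {"claw": 1, "x": 0, "y": 0, "z": 0, "turn": 0},
])

```text
time: 23.78
tool_pos: [0.501, 0.06, 0.1187]
tcp_rot: [-2.226, -2.217, 0.0]
wrist_force: [1.2, -0.2, 0.7]
width: 0.648
```

```bash
python3 - <<'E'
from h import *
go(.5018,.0590,.119)
snap("scene","end.png",(225,175,300,250),8); snap("top","endtop.png")
E
```

```text
t 23.77 pos [0.501  0.06   0.1187] yaw 1.5667 tilt 0.02 q [0.07 0.04 2.08 0.   1.02 0.07] F [ 1.2 -0.2  0.7] T [-0.03  0.03  0.  ] w 0.648
shift [-0.001   0.0008 -0.0003] turn None
```

```bash
python3 - <<'E'
from h import *
a=cv2.imread("pics/L5.png").astype(int); b=bot.read_camera("scene")[:,:,::-1].astype(int)
R=lambda x,y,z:[.5018+x*np.cos(.35)-y*np.sin(.35),.059+x*np.sin(.35)+y*np.cos(.35),z]
u,v=[int(round(i)) for i in proj("scene",R(-.03,0,.042))]; print("label px",u,v)
print("diff label/board region",np.abs(a-b)[v-6:v+14,u-25:u+25].mean().round(2))
for z in (.03,.045,.06,.07,.08,.09,.095): 
    u,v=[int(round(i)) for i in proj("scene",R(-.028,0,z))]; print(z,(u,v),b[v,u][::-1])
for z in(.1,.105,.11,.115,.12,.125,.135):
    u,v=[int(round(i)) for i in proj("scene",R(-.028,0,z))]; print("up",z,(u,v),b[v,u][::-1])
t0=cv2.resize(cv2.imread("pics/top0.png"),(560,420),interpolation=cv2.INTER_AREA).astype(int); t1=cv2.imread("pics/endtop.png").astype(int)
t0=t0[195:240,180:235]; t1=t1[195:240,180:235]
r=cv2.matchTemplate(t1.astype(np.uint8),t0[7:32,6:36].astype(np.uint8),cv2.TM_CCOEFF_NORMED); print("brush match",cv2.minMaxLoc(r))
E
```

```text
label px 260 234
diff label/board region 1.01
0.03 (260, 237) [116 115 108]
0.045 (260, 233) [119 118 111]
0.06 (260, 228) [92 77 67]
0.07 (260, 226) [89 72 62]
0.08 (260, 223) [125 112 101]
0.09 (260, 220) [148 143 134]
0.095 (260, 219) [147 143 135]
up 0.1 (260, 217) [211 219 217]
up 0.105 (259, 216) [84 89 88]
up 0.11 (259, 214) [174 162 143]
up 0.115 (259, 213) [204 192 173]
up 0.12 (259, 212) [152 145 135]
up 0.125 (259, 210) [100 100 100]
up 0.135 (259, 207) [95 97 99]
brush match (-0.35586023330688477, 0.7106183171272278, (1, 16), (6, 7))
```

The jar is unmoved since the cap came free (label region differs by 1 grey level). The light gap between neck and cap agrees with about 25 mm, and the brush matches its starting spot. I'm handing in.

```bash
python3 -c "
from workcell import bot
print(bot.finish_job())"
```

```text
the job is handed in; nothing more can be done
None
```

The job is handed in, with the arm's clock at about 24 s of the 66 s allowed. No verdict was reported.

- **Shells:** I swept all three off the board's far end. A picture showed them on the worktop, the nearest centre about 20 mm beyond the board's edge.
- **Brush:** it went back to its starting place, about 240 mm from the board's centre. I found it there by matching the top camera image with the first one. The score was only 0.71, and I never viewed it standing there.
- **Jar:** it stands between the cheeks, square with the channel. It touched down at the height predicted for the board's top face.
- **Cap:** I gripped it with 110 N and turned it 67° anticlockwise. Turning torque fell from 0.5 to about 0 N m, and the wrist load on lifting was about 1 N, against 4.7 N with the jar.
- **Final pose:** the gripper still holds the cap level (tilt 0.02°), about 25 mm above the mouth. The jar did not move during the final raise.

**Checks that disagreed or were missing:**
- The two cameras differed by 6–8 mm on how far from the robot the board and jar were, so the jar may sit a few mm off the middle along the channel.
- My first estimate of the jar's yaw was about 5° off, and I corrected it from the label.
- On the way down the jar lightly touched the cheek on the −y side (about 5 N); I shifted about 2 mm away.
- All 12 pictures were used by then, so the last checks were by numbers only. I did not confirm the pip's final angle or check the spoon, mill and tin at the end.

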